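# Level a market display shelf on its spindle foot

## Task

Level the small display shelf before the glassware goes on it: swing the clamp lever on the socket block open, turn the foot's hand knob until the bubble of the spirit level standing on the shelf sits in the middle between its two lines, then swing the lever fully shut again. Then check it under load: press the spirit level down firmly onto the shelf where it stands with the fingertips, without leaning on it with all your weight, and finish while still pressing, the bubble in the middle. Do not turn the knob while the clamp is shut, do not shove the level about, and leave the vase, mug and jar alone.

Things in the scene. Friction and masses are not known exactly. Their poses are not given: they have to be found in the camera images.
- shelf: Plywood display shelf, 180 (x) by 335 (y) mm, top 120 mm above the table, on two square legs at its +y end and a threaded spindle foot in an aluminium socket block at its -y end. Origin on the table, midway between the two legs' feet; +y runs along the board away from the spindle, z up. Board y -0.300 to 0.035, block (56 mm wide, top 122 mm up) y -0.377 to -0.299, spindle axis x 0, y -0.340.
- spindle (a joint): Angle of spindle and knob, rad, growing clockwise seen from above. Right-hand thread: clockwise raises the shelf's spindle end and moves the bubble 6.0 mm a rad towards the spindle (the knob's height stays). Stiff (0.08 N m), stays where left, stops at -2.6 and 2.6, level at about 0. At the start that end is too low, by 0.65 to 1.3 rad.
- spindle_grip (a point): Centre of the black round fluted hand knob on top of the spindle, 168 mm above the table: upright axis, 46 mm diameter (49 over the flutes), 26 mm high (13 mm above and below this point). Below it there is only the bare 16 mm spindle, down to the block's top 33 mm under the knob's lower face.
- clamp (a joint): Clamp lever angle, rad: 0 shut (arm along the shelf's -y, jutting out past the end of the block), 1.5 fully open (arm along the shelf's -x). It opens clockwise seen from above, swings level, takes about 0.1 N m and stays where it is left.
- clamp_hinge (a point): Upright pin of the clamp lever, at the arm's mid height, 106 mm above the table.
- clamp_tip (a point): Middle of the lever's black grip, 85 mm from the pin, at mid height. The grip is 45 mm long (from 60 to 105 mm from the pin), 13 mm wide and 17 mm high; between grip and pin the arm is 9 mm wide and 13 mm high. Nothing lies beside, above or below the grip.
- level: Spirit level standing loose on the shelf: aluminium bar with black end caps, 32 mm wide (own x), 220 long (own y), 36 high, about 0.7 kg. Origin: centre of its underside, its flat top 36 mm above. Own +y runs roughly along the shelf's +y. The vial is in a slot in the middle of the top; the flat lands 34 to 97 mm either side of the middle are the places to press.
- bubble (a joint): Offset of the bubble from the middle of its vial, m, positive along the level's own +y (towards the shelf's legs, away from the spindle). 0 is centred; the bubble is 15 mm long, pale in a green vial, and lies between the two black rings when within 2 mm. It settles in about a second, also at the start.
- vase: Bystander: glass vase, 92 mm wide, 145 mm high; origin at the centre of its underside.
- mug: Bystander: white mug, 80 mm wide without its handle, 90 mm high; origin at the centre of its underside.
- jar: Bystander: blue lidded jar, 90 mm wide, 112 mm high; origin at the centre of its underside.
Things that resemble listed ones, but are neither listed nor needed, are in the scene too. There is more than one size of the level; the job needs the largest.

How it is judged:
On the way, in this order (a step that is already met when the one before it is completed fails the run):
1. the clamp lever is swung open (past 1.0 rad) (value of joint clamp above 1 rad), for 0.1 s.
2. with the clamp open, the bubble is centred within 2 mm by turning the knob (value of joint clamp above 0.8 rad and value of joint bubble between -0.002 and 0.002 m and angle between shelf's own z axis and vertical below 0.001 rad), for 0.4 s.
3. the clamp lever is shut again (within 0.12 rad) (value of joint clamp below 0.12 rad), for 0.2 s.
At the end, for the whole second after the job is handed in: The fingers press the level down on the shelf with more than 3 N, the level lies flat on the shelf within 30 mm of where it stood, its bubble is within 2 mm of the middle (the shelf itself within 1 mrad of level), and the clamp lever is shut within 0.12 rad (contact force between the fingers and level above 3 N and contact force between level and shelf above 9 N and angle between the z axis of level and the z axis of shelf, either way round below 0.01 rad and value of joint bubble between -0.002 and 0.002 m and angle between shelf's own z axis and vertical below 0.001 rad and value of joint clamp below 0.12 rad and distance of level from where it was at the start of the episode below 0.03 m); the arm keeps its last pose, push and grip.
It fails at once if the knob is turned while the clamp is shut (value of joint clamp below 0.3 rad and (velocity of joint spindle above 0.25 rad/s or velocity of joint spindle below -0.25 rad/s)).
It fails at once if the level is leant on with more than 60 N (contact force between the fingers and level above 60 N).
It fails at once if the level is shoved along or tipped (distance of level from where it was at the start of the episode above 0.04 m or angle between level's own z axis and vertical above 0.1 rad).
It fails at once if the vase, the mug or the jar is moved or tipped (distance of any of vase, mug, jar from where it was at the start of the episode above 0.02 m or angle between any of vase, mug, jar's own z axis and vertical above 0.2 rad).
It also fails if it takes over 61 s, if anything falls off the work surface, if the arm or the gripper's body presses on something with over 40 N, if the wrist force passes 120 N, or if a joint passes its speed limit or range.

## Robot

A 6-joint arm with a two-finger parallel gripper is mounted at the origin on the work surface. World frame = base frame: x ahead of the robot, y to its left, z up, the work surface at z = 0. Lengths are in m, angles in rad, forces in N, time in s.
With the tool pointing down it reaches from about 0.25 to 0.775 m from the base axis. Payload 4 kg.
Tool frame: the origin (TCP) lies midway between the tips of the shut fingers; the grasp point (between the pads) lies robot.tcp_to_grasp behind it (robot.tcp_to_grasp is the distance from the TCP to the grasp point, in m); y points along the fingers, x is the direction in which the jaws open and shut, and the axes are right-handed (so a half turn about y gives the same grasp; the last joint's range is limited). The gripper opens to 94 mm and grips with 3 to 60 N. Pads are 16 mm wide; open, the fingers measure 119 mm over their backs; the gripper's body (75 mm by 177 mm) begins 78 mm behind the grasp point.
Start: joints at [1.178, 0.087, 1.371, -0, 1.684, -0.103], TCP at [0.157, 0.527, 0.206] pointing down, gripper open.
Joint ranges: [-3.1, 3.1], [-0.76, 2.03], [0.27, 2.55], [-1.08, 4.22], [0.17, 2.65], [-2.57, 2.57]. Speed limits (rad/s): [2.79, 2.79, 3.14, 3.14, 3.14, 3.14].

## Interface

Orientations are given as [roll, pitch, yaw] about the fixed x, y, z axes, in that order (R = Rz(yaw) Ry(pitch) Rx(roll)).
In Python, from bench import robot gives the robot as it stands.
- The arm moves only by the tool arm_command, never from a script. Its argument "series" is text: rows parted by semicolons, each of 7 numbers parted by spaces: the turn, a rotation vector about the tool's x, y, z in rad, then the shift along the tool's x, y, z in m, then the finger opening in m, from 0 to 0.094. A call has 1 to 12 rows; each row shifts and turns the pose as measured when the row begins, along the tool's axes as they then stand; what a row does not reach is not made up. A row lasts 1/10 s, in which the tool goes at most 50 mm and 8.59 degrees, less where a joint would pass 70% of its speed; a pose out of reach is approached as far as the arm can. A call with a gripper value outside its range is refused whole. The fingers move at their own pace and stop on an object; the grip force is fixed at half the most. Time passes only in rows, so rows that do not move let the fingers close. It gives the time, the measured TCP pose, the force and the opening at its end, in the units of the state.
- robot.get_obs(): the state, without advancing time (a new reading comes with each control period).
- robot.snapshot(name): name is "side" or "top" or "wrist"; returns the picture (420x560x3 uint8, blue, green, red); there is no depth.
- robot.camera_params(name): a dict with "fx", "fy", "cx", "cy" (pixels), "extrinsics" (4x4, takes a point from camera to world coordinates). Camera axes: x right, y up, looking along -z (the intrinsics and any distortion apply to the point x, -y, -z); pixel columns grow to the right and rows downward; lengths in m; the calibration is good to about 2 mm. A picture is of the moment at which its call begins: read the wrist's pose just before it. camera_params takes no time and is no camera call; for the wrist camera it gives the pose at the moment of the call.
- robot.close_job(): hands the job in, once; it reports no verdict.
Trained networks look in the newest picture that a camera, given by its name, has taken for a name from the list of things; names that differ only in an ending like _2 or _b are one class to them, and where a whole thing is asked for, a point or a joint stands for the part that bears it (a point fixed in the world has none). Each returns a list of dicts, best first, with "score" (0 to 1); they miss things now and then, are a little off and sometimes report something else, mostly with a low value. They report only what shows in the picture. A call takes as long as a camera call. They do not tell look-alikes from the thing itself.
- robot.spot_in(camera, target): "centre" ([x, y, z] in m, in the coordinates of the camera as it stood for that picture, good to about 4 mm: the middle of the surface that is visible of it).
The state is a dict: "time": time; "joint_positions": joint angles; "qvel": joint speeds; "joint_torque": joint torques, N m; "tool_pos": TCP position; "ee_rot": TCP orientation; "wrist_force": force on the tool from outside, world axes, zero at the start; "wrist_torque": the same for the moment, N m; "width": finger opening in m.
Only numpy, scipy, OpenCV 4.12 (cv2) and the standard library are available. Lean on these libraries where they do the work, as an engineer would, in place of code of your own. Each camera call takes 0.05 s, during which the arm holds its last target.

## Working session

There is one attempt and no reset: what is moved stays moved. The work goes in short steps, Python scripts to look and compute and a tool call to move; the robot and the scene stay as the last step left them, time stands still between calls to the robot, and variables do not carry over. Pictures are saved under pics/ and viewed, and the job is handed in when it is done.

Besides the shell and the picture viewer there is one more tool, called by a JSON object that holds its "fn" and its "kwargs". arm_command: Moves the arm, as the interface text tells. Its arguments: {"type":"object","properties":{"series":{"type":"string"}},"required":["series"]}

```bash
ls; mkdir -p pics; python3 - <<'E'
from bench import robot
import cv2
o=robot.get_obs()
print({k:o[k] for k in o})
print(robot.tcp_to_grasp)
for n in ["side","top","wrist"]:
    im=robot.snapshot(n); cv2.imwrite(f"pics/{n}0.png",im)
    p=robot.camera_params(n); print(n,p)
E
```

```text
pics
{'time': 0.0, 'joint_positions': array([ 1.17788447e+00,  8.79940733e-02,  1.37221803e+00,  5.65133462e-06,
        1.68357374e+00, -1.03102977e-01]), 'qvel': array([-0.00118507,  0.0005525 ,  0.00024845, -0.00125953,  0.00094562,
       -0.0006485 ]), 'joint_torque': array([-2.47733391e-03, -3.40198731e+01, -3.02419209e+01,  7.14308512e-02,
        3.35376954e-02, -2.06872000e-04]), 'tool_pos': array([0.15697413, 0.52657327, 0.20430118]), 'ee_rot': array([-1.57056502,  0.00218096,  1.28098833]), 'wrist_force': array([-0.31665188, -0.30201007, -0.52824557]), 'wrist_torque': array([0.0380416 , 0.03002778, 0.03548841]), 'width': 0.09387888987956744}
0.0188
side {'fx': 379.42252426559116, 'fy': 379.42252426559116, 'cx': 281.67027806339524, 'cy': 212.06187020572332, 'extrinsics': array([[ 0.86559429,  0.28511838, -0.41164795,  0.20552243],
       [-0.50027024,  0.52821555, -0.68608893, -0.55423514],
       [ 0.02182228,  0.79980988,  0.5998566 ,  0.6478686 ],
       [ 0.        ,  0.        ,  0.        ,  1.        ]])}
top {'fx': 402.04390058695196, 'fy': 402.04390058695196, 'cx': 279.8798325595002, 'cy': 210.37683032039445, 'extrinsics': array([[-0.0226426 ,  0.99040209, -0.13634884,  0.43557785],
       [-0.99971414, -0.02347782, -0.00452037,  0.03274084],
       [-0.00767816,  0.13620751,  0.99065057,  1.08838392],
       [ 0.        ,  0.        ,  0.        ,  1.        ]])}
wrist {'fx': 372.65850666914855, 'fy': 372.65850666914855, 'cx': 280.79239756468854, 'cy': 211.13055373109938, 'extrinsics': array([[ 0.28654501, -0.9218493 , -0.26093262,  0.08189585],
       [ 0.95806474,  0.27515048,  0.08002604,  0.54955022],
       [-0.00197621, -0.2729214 ,  0.9620343 ,  0.38426788],
       [ 0.        ,  0.        ,  0.        ,  1.        ]])}
```

View pics/side0.png

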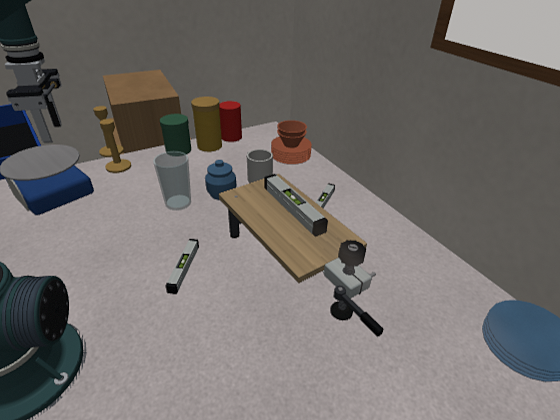

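View pics/top0.png

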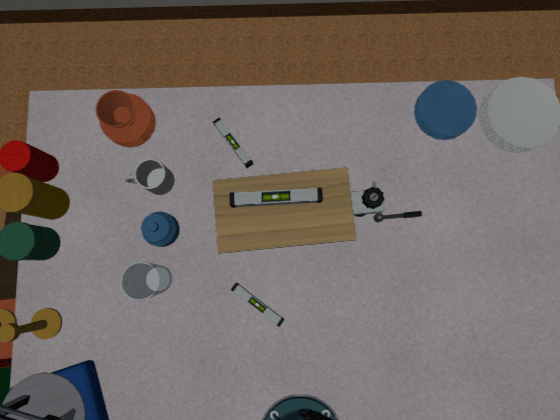

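View pics/wrist0.png

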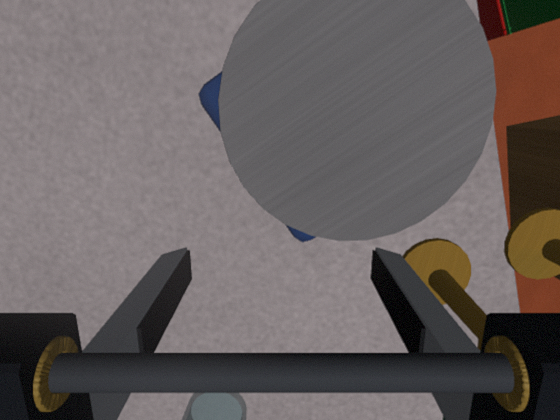

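```bash
cat > h.py <<'E'
import numpy as np, cv2
from bench import robot
def cam(n): 
    p=robot.camera_params(n); return p
def ray(p,uv):
    d=np.array([(uv[0]-p['cx'])/p['fx'],-(uv[1]-p['cy'])/p['fy'],-1.0])
    E=p['extrinsics']; return E[:3,3],E[:3,:3]@d
def p2w(p,uv,z):
    o,d=ray(p,uv); return o+d*(z-o[2])/d[2]
def w2p(p,X):
    E=p['extrinsics']; c=E[:3,:3].T@(np.asarray(X)-E[:3,3])
    return np.array([p['cx']+p['fx']*c[0]/-c[2], p['cy']-p['fy']*c[1]/-c[2]])
def crop(im,r0,r1,c0,c1,s,name):
    cv2.imwrite(f"pics/{name}.png",cv2.resize(im[r0:r1,c0:c1],None,fx=s,fy=s,interpolation=cv2.INTER_CUBIC))
def tool():
    o=robot.get_obs()
    from scipy.spatial.transform import Rotation as R
    return o, R.from_euler('xyz',o['ee_rot']).as_matrix()
E
python3 - <<'E'
from h import *
top=robot.snapshot("top"); side=robot.snapshot("side")
crop(top,160,260,205,430,3.5,"topc"); crop(side,160,345,210,400,3.2,"sidec")
pt=cam("top");ps=cam("side")
for n,uv,z in [("knob",(373,198),.181),("hinge",(379,216),.113),("tip",(412,214),.113)]: print(n,p2w(pt,uv,z).round(4))
for n,uv in zip("abcd",[(214,181),(348,168),(355,240),(219,252)]): print(n,p2w(pt,uv,.12).round(4))
for t in ["spindle_grip","clamp_tip","clamp_hinge","level","vase","mug","jar"]:
  for n,p in(("top",pt),("side",ps)):
    r=robot.spot_in(n,t)
    for x in r[:3]:
      E=p['extrinsics']; print(t,n,round(x['score'],2),(E[:3,:3]@x['centre']+E[:3,3]).round(3))
E
```

```text
knob [ 0.584  -0.1764  0.181 ]
hinge [ 0.5503 -0.2042  0.113 ]
tip [ 0.5533 -0.2849  0.113 ]
a [0.6456 0.1975 0.12  ]
b [ 0.6702 -0.133   0.12  ]
c [ 0.4927 -0.1417  0.12  ]
d [0.4715 0.1855 0.12  ]
spindle_grip top 0.85 [ 0.589 -0.168  0.182]
spindle_grip side 0.95 [ 0.579 -0.181  0.179]
clamp_tip top 0.68 [ 0.55  -0.246  0.115]
clamp_tip side 0.58 [ 0.552 -0.256  0.115]
clamp_hinge top 0.48 [ 0.551 -0.242  0.114]
clamp_hinge side 0.65 [ 0.549 -0.259  0.114]
level top 0.89 [0.337 0.103 0.028]
level top 0.82 [0.596 0.046 0.158]
level top 0.82 [0.774 0.166 0.028]
level side 0.83 [0.588 0.026 0.151]
level side 0.77 [0.329 0.091 0.021]
level side 0.67 [0.789 0.174 0.024]
vase top 0.83 [0.412 0.388 0.093]
vase side 0.91 [0.403 0.333 0.104]
mug top 0.72 [0.681 0.377 0.048]
mug side 0.89 [0.657 0.353 0.07 ]
jar top 0.88 [0.531 0.337 0.092]
jar side 0.69 [0.52  0.327 0.069]
```

View pics/topc.png

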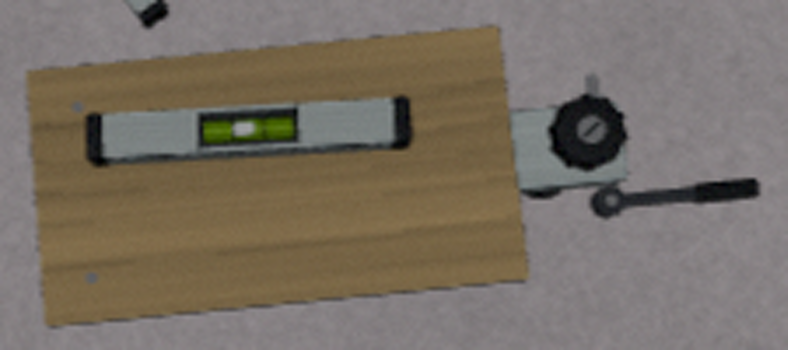

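View pics/sidec.png

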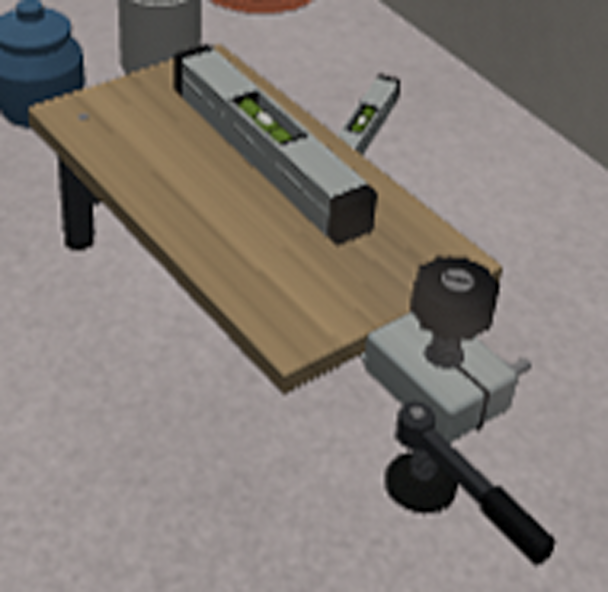

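The largest level is the one on the shelf at top-image (275,197). The two at (258,304) and (233,142) are shorter and lie on the table, so they are look-alikes. The crops confirm it: 220 mm long, on the board, with its bubble off towards the legs. The lever is shut, with its hinge at (379,216) and grip at (412,214). The knob is at (373,198). First I'll rotate and rise.

{"fn": "arm_command", "kwargs": {"series": "0 0.1345 0 0 -0.012 0 0.094;0 0.1345 0 0 -0.012 0 0.094;0 0.1345 0 0 -0.012 0 0.094;0 0.1345 0 0 -0.012 0 0.094;0 0.1345 0 0 -0.012 0 0.094;0 0.1345 0 0 -0.012 0 0.094;0 0.1345 0 0 -0.012 0 0.094;0 0.1345 0 0 -0.012 0 0.094;0 0.1345 0 0 -0.012 0 0.094"}}

```text
time: 1.85
tool_pos: [0.1567, 0.526, 0.3146]
ee_rot: [-1.576, 0.002, 0.021]
wrist_force: [0.8, -0.3, -0.4]
width: 0.0942
```

{"fn": "arm_command", "kwargs": {"series": "0 0 0 0.0195 0 -0.0424 0.094;0 0 0 0.0195 0 -0.0424 0.094;0 0 0 0.0195 0 -0.0424 0.094;0 0 0 0.0195 0 -0.0424 0.094;0 0 0 0.0195 0 -0.0424 0.094;0 0 0 0.0195 0 -0.0424 0.094;0 0 0 0.0195 0 -0.0424 0.094;0 0 0 0.0195 0 -0.0424 0.094;0 0 0 0.0195 0 -0.0424 0.094"}}

```text
time: 2.75
tool_pos: [0.3442, 0.1407, 0.3165]
ee_rot: [-1.573, -0.003, 0.032]
wrist_force: [0.5, 0.5, -0.1]
width: 0.0942
```

{"fn": "arm_command", "kwargs": {"series": "0 0 0 0.0195 0 -0.0424 0.06;0 0 0 0.0195 0 -0.0424 0.06;0 0 0 0.0195 0 -0.0424 0.06;0 0 0 0.0195 0 -0.0424 0.04;0 0 0 0.0195 0 -0.0424 0.04;0 0 0 0.0195 0 -0.0424 0.04;0 0 0 0.0195 0 -0.0424 0.03;0 0 0 0.0195 0 -0.0424 0.03;0 0 0 0.0195 0 -0.0424 0.03;0 0 0 0 0 0 0.03;0 0 0 0 0 0 0.03"}}

```text
time: 3.85
tool_pos: [0.5364, -0.2592, 0.3165]
ee_rot: [-1.57, -0.007, 0.022]
wrist_force: [-0.0, -0.1, 0.8]
width: 0.0299
```

```bash
python3 - <<'E'
from h import *
o=robot.get_obs();print(o['tool_pos'],o['ee_rot'],o['joint_positions'].round(3))
p=cam("wrist"); im=robot.snapshot("wrist"); cv2.imwrite("pics/w1.png",im); np.savez("w1.npz",**p)
for t in ["spindle_grip","clamp_tip","clamp_hinge"]:
    for x in robot.spot_in("wrist",t)[:2]:
      E=p['extrinsics']; print(t,round(x['score'],2),(E[:3,:3]@x['centre']+E[:3,3]).round(3))
E
```

```text
[ 0.53642072 -0.2592218   0.31645418] [-1.57026718 -0.00717302  0.02174332] [-0.548  0.194  1.033  0.005  1.909 -0.568]
spindle_grip 0.74 [ 0.584 -0.175  0.186]
clamp_tip 0.65 [ 0.556 -0.25   0.115]
clamp_hinge 0.6 [ 0.55  -0.245  0.112]
```

View pics/w1.png

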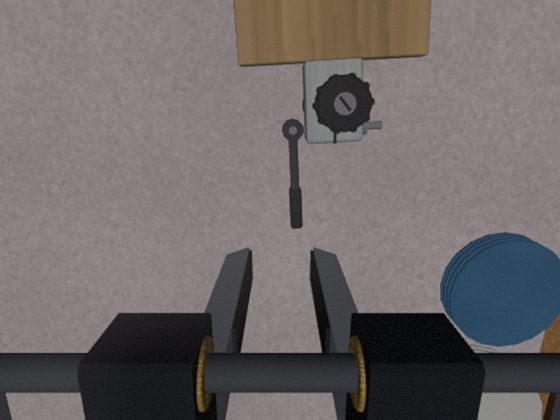

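```bash
python3 - <<'E'
from h import *
p=dict(np.load("w1.npz"))
for n,uv,z in [("knob",(345,103),.181),("hinge",(293,130),.113),("gripA",(294.5,189),.1145),("gripB",(296,227),.1145),("shelfL",(240,65),.12),("shelfR",(428,54),.12)]: print(n,p2w(p,uv,z).round(4))
a=p2w(p,(293,130),.113);b=p2w(p,(296,227),.1145);print(np.linalg.norm(b-a), (b-a))
E
```

```text
knob [ 0.5889 -0.1769  0.181 ]
hinge [ 0.5499 -0.2034  0.113 ]
gripA [ 0.5533 -0.2637  0.1145]
gripB [ 0.5562 -0.3056  0.1145]
shelfL [ 0.4978 -0.144   0.12  ]
shelfR [ 0.6744 -0.1305  0.12  ]
0.10237378455180812 [ 0.00623441 -0.10217276  0.0015    ]
```

{"fn": "arm_command", "kwargs": {"series": "0 -0.043 0 0.0185 0 -0.0294 0.03;0 0 0 0 0.045 0 0.03;0 0 0 0 0.045 0 0.03;0 0 0 0 0.04 0 0.03;0 0 0 0 0.02 0 0.03;0 0 0 0 0 0 0.03"}}

```text
time: 4.65
tool_pos: [0.5605, -0.2804, 0.1742]
ee_rot: [-1.582, -0.025, 0.08]
wrist_force: [0.6, -0.5, -0.0]
width: 0.0299
```

```bash
python3 - <<'E'
from h import *
o=robot.get_obs();print(o['tool_pos'],o['ee_rot'],o['joint_positions'].round(3))
p=cam("wrist"); im=robot.snapshot("wrist"); cv2.imwrite("pics/w2.png",im)
E
```

```text
[ 0.56046761 -0.28044562  0.17421479] [-1.58245092 -0.02475241  0.08037896] [-0.557  0.245  1.252  0.005  1.618 -0.637]
```

View pics/w2.png

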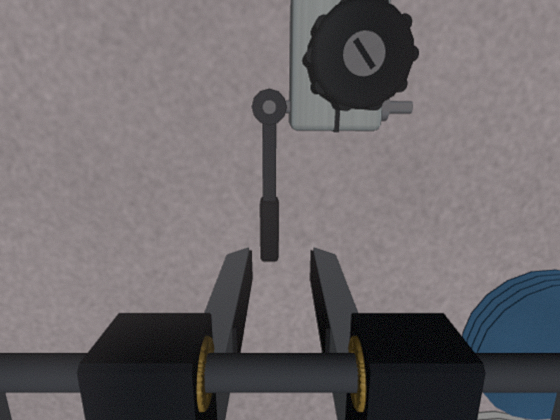

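```bash
cat >> h.py <<'E'
from scipy.spatial.transform import Rotation as Rot
def need(xyz,yaw):
    o=robot.get_obs(); R=Rot.from_euler('xyz',o['ee_rot']); T=Rot.from_euler('xyz',[-np.pi/2,0,yaw])
    print("pos",o['tool_pos'].round(4),"rot",o['ee_rot'].round(4),"F",o['wrist_force'].round(1),"w",round(o['width'],4),"t",o['time'])
    print("turn",(R.inv()*T).as_rotvec().round(4),"shift",R.inv().apply(np.array(xyz)-o['tool_pos']).round(4))
E
python3 -c "
from h import *
need([.5555,-.288,.095],.065)"
```

```text
pos [ 0.5611 -0.2807  0.1761] rot [-1.5838 -0.0268  0.0805] F [-0.9  0.   0.2] w 0.03 t 4.7
turn [0.0128 0.0154 0.0269] shift [-0.0083  0.081  -0.0057]
```

{"fn": "arm_command", "kwargs": {"series": "0.0128 0.0154 0.0269 -0.0042 0.04 -0.0028 0.03;0 0 0 -0.003 0.01 -0.0035 0.03;0 0 0 0 0 0 0.03"}}

```text
time: 5.0
tool_pos: [0.559, -0.2883, 0.1351]
ee_rot: [-1.58, -0.013, 0.068]
wrist_force: [-0.5, 0.2, 0.2]
width: 0.0298
```

```bash
python3 -c "
from h import *
need([.5555,-.288,.092],.065)"
```

```text
pos [ 0.559  -0.2883  0.1351] rot [-1.5797 -0.0125  0.0679] F [-0.5  0.2  0.2] w 0.0298 t 5.0
turn [0.0089 0.0029 0.0125] shift [-0.004   0.043   0.0009]
```

{"fn": "arm_command", "kwargs": {"series": "0.009 0.003 0.0125 -0.004 0.02 0 0.03;0 0 0 0 0.015 0 0.03;0 0 0 0 0.01 0 0.03;0 0 0 0 0 0 0.03"}}

```text
time: 5.4
tool_pos: [0.5576, -0.2901, 0.0932]
ee_rot: [-1.576, -0.008, 0.065]
wrist_force: [-0.4, 0.2, 0.1]
width: 0.0302
```

```bash
python3 - <<'E'
from h import *
need([.5555,-.288,.092],.065)
im=robot.snapshot("wrist"); cv2.imwrite("pics/w3.png",im)
s=robot.snapshot("side"); crop(s,200,360,270,430,4,"s3")
E
```

```text
pos [ 0.5576 -0.2901  0.0932] rot [-1.5759 -0.0078  0.0653] F [-0.4  0.2  0.1] w 0.0302 t 5.4
turn [0.0051 0.0002 0.0078] shift [-0.0019  0.0012  0.0022]
```

View pics/w3.png

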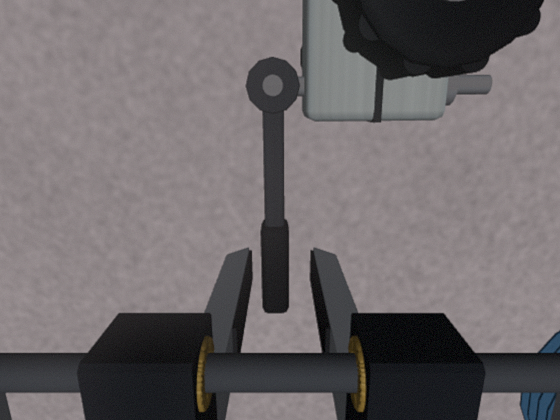

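View pics/s3.png

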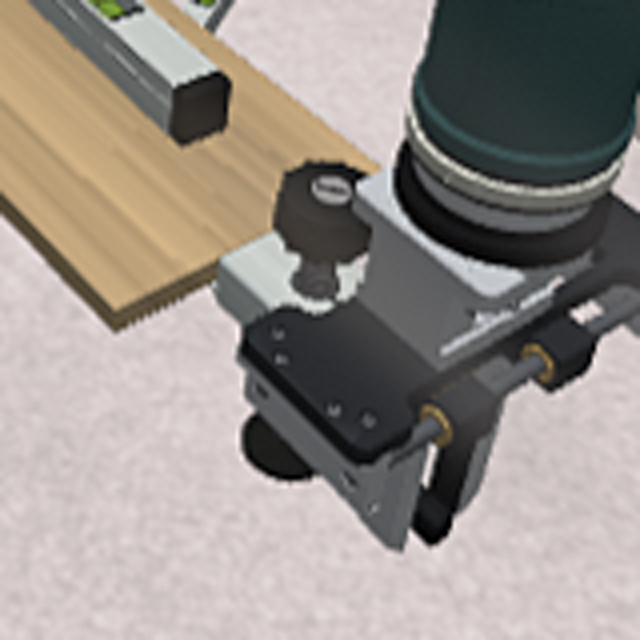

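{"fn": "arm_command", "kwargs": {"series": "0.005 0 0.008 -0.0015 0.001 0 0.018;0 0 0 0 0 0 0.018;0 0.125 0 -0.011 0 0.0007 0.018;0 0.125 0 -0.011 0 0.0007 0.018;0 0.125 0 -0.011 0 0.0007 0.018;0 0.125 0 -0.011 0 0.0007 0.018;0 0.125 0 -0.011 0 0.0007 0.018;0 0 0 0 0 0 0.018"}}

```text
time: 6.3
tool_pos: [0.5075, -0.2793, 0.098]
ee_rot: [-1.57, -0.016, -0.584]
wrist_force: [-0.3, -0.4, 1.1]
width: 0.0182
```

```bash
cat >> h.py <<'E'
HX=np.array([.550,-.2035])
def lev():
    o=robot.get_obs(); d=o['tool_pos'][:2]-HX
    ang=np.arctan2(d[1],d[0]); # shut = -pi/2+.065
    print("lever ang",round((-np.pi/2+.065)-ang,3),"r",np.linalg.norm(d).round(4),"yaw-based",round(.065-o['ee_rot'][2],3))
E
python3 - <<'E'
from h import *
need([.5555,-.288,.092],.065); lev()
im=robot.snapshot("wrist"); cv2.imwrite("pics/w4.png",im)
E
```

```text
pos [ 0.5075 -0.2793  0.098 ] rot [-1.5704 -0.0157 -0.5837] F [-0.3 -0.4  1.1] w 0.0182 t 6.3
turn [ 0.0047 -0.6487  0.0153] shift [0.0447 0.0067 0.0192]
lever ang 0.576 r 0.0869 yaw-based 0.649
```

View pics/w4.png

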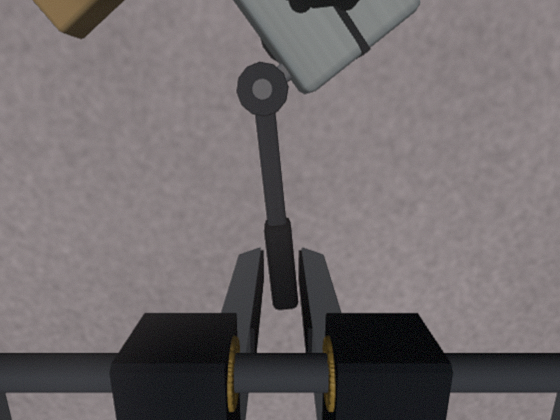

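{"fn": "arm_command", "kwargs": {"series": "0.004 0.1 0.015 -0.0125 0.004 0.0007 0.018;0 0.11 0 -0.0118 0.002 0.0007 0.018;0 0.11 0 -0.0118 0.001 0.0007 0.018;0 0.11 0 -0.0118 0.001 0.0007 0.018;0 0.11 0 -0.0118 0.001 0.0007 0.018;0 0 0 0 0 0 0.018"}}

```text
time: 6.95
tool_pos: [0.4742, -0.2402, 0.0933]
ee_rot: [-1.561, -0.014, -1.127]
wrist_force: [-0.1, 0.0, 0.4]
width: 0.0179
```

```bash
python3 - <<'E'
from h import *
need([.465,-.209,.092],.065-1.5); lev()
E
```

```text
pos [ 0.4742 -0.2402  0.0933] rot [-1.5606 -0.0138 -1.1267] F [-0.1  0.   0.4] w 0.0179 t 6.95
turn [-0.0122  0.3083  0.0121] shift [-0.0322  0.0009  0.0051]
lever ang 1.185 r 0.0842 yaw-based 1.192
```

{"fn": "arm_command", "kwargs": {"series": "-0.012 0.1 0.012 -0.0115 0 0.0005 0.018;0 0.1 0 -0.0115 0 0.0002 0.018;0 0.1 0 -0.0115 0 0 0.018;0 0 0 0 0 0 0.018"}}

```text
time: 7.35
tool_pos: [0.4664, -0.2127, 0.0944]
ee_rot: [-1.569, -0.012, -1.422]
wrist_force: [-0.8, 0.5, 0.4]
width: 0.0183
```

```bash
python3 - <<'E'
from h import *
need([.465,-.209,.092],.065-1.5); lev()
im=robot.snapshot("wrist"); cv2.imwrite("pics/w5.png",im)
E
```

```text
pos [ 0.4664 -0.2127  0.0944] rot [-1.5689 -0.0119 -1.4224] F [-0.8  0.5  0.4] w 0.0183 t 7.35
turn [-0.002   0.0127  0.0119] shift [-0.0039  0.0024 -0.0008]
lever ang 1.526 r 0.0841 yaw-based 1.487
```

View pics/w5.png

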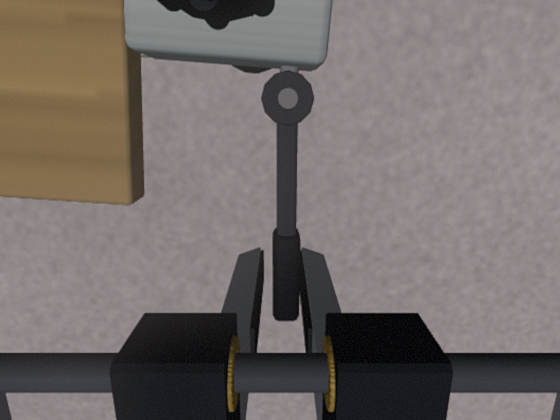

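{"fn": "arm_command", "kwargs": {"series": "0 0 0 0 0 0 0.04;0 0 0 0 0 0 0.04;0 0 0 0 -0.045 0 0.05;0 0 0 0 -0.045 0 0.094;0 -0.149 0 0 -0.045 0 0.094;0 -0.149 0 0 -0.045 0 0.094;0 -0.149 0 0 -0.01 0 0.094;0 -0.149 0 0 0 0 0.094;0 -0.149 0 0 0 0 0.094;0 -0.149 0 0 0 0 0.094;0 -0.149 0 0 0 0 0.094;0 -0.149 0 0 0 0 0.094"}}

```text
time: 8.6
tool_pos: [0.4669, -0.211, 0.2915]
ee_rot: [-1.572, -0.0, -0.208]
wrist_force: [-0.5, 0.3, 0.5]
width: 0.094
```

```bash
python3 - <<'E'
from h import *
need([.586,-.225,.30],0)
E
```

```text
pos [ 0.4669 -0.211   0.2915] rot [-1.5725e+00 -1.0000e-04 -2.0790e-01] F [-0.5  0.3  0.5] w 0.094 t 8.6
turn [ 0.0017 -0.2079 -0.    ] shift [ 0.1194 -0.0085  0.0109]
```

{"fn": "arm_command", "kwargs": {"series": "0 -0.14 0 0.035 0 0.005 0.094;0 -0.14 0 0.035 0 0 0.094;0 -0.02 0 0.04 0 -0.006 0.094;0 0 0 0.005 0 -0.006 0.094;0 0 0 0 0 0 0.094"}}

```text
time: 9.1
tool_pos: [0.5862, -0.224, 0.29]
ee_rot: [-1.569, 0.003, 0.113]
wrist_force: [-0.3, -0.4, -0.6]
width: 0.094
```

```bash
python3 - <<'E'
from h import *
need([.586,-.225,.30],0.1)
p=cam("wrist"); im=robot.snapshot("wrist"); cv2.imwrite("pics/w6.png",im); np.savez("w6.npz",**p)
t=robot.snapshot("top"); crop(t,160,260,205,430,3.5,"t6")
E
```

```text
pos [ 0.5862 -0.224   0.29  ] rot [-1.5693  0.003   0.1132] F [-0.3 -0.4 -0.6] w 0.094 t 9.1
turn [-0.0015  0.0132 -0.003 ] shift [-0.0003 -0.01   -0.001 ]
```

View pics/w6.png

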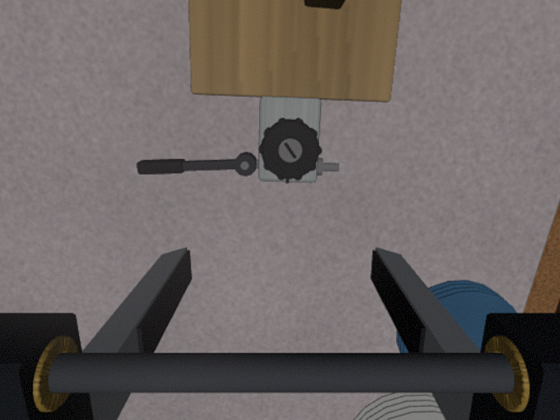

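View pics/t6.png

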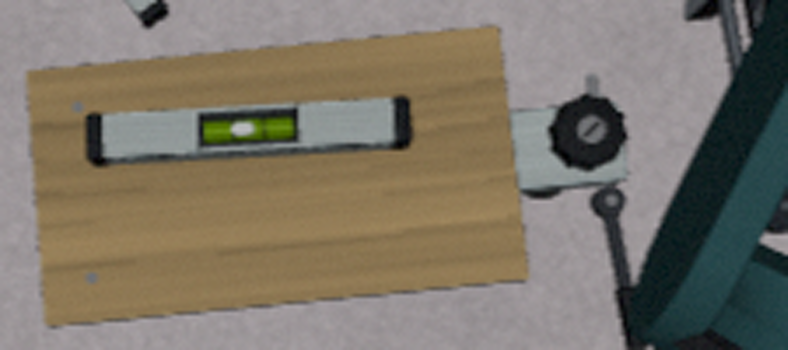

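```bash
python3 - <<'E'
from h import *
p=dict(np.load("w6.npz"))
k=p2w(p,(290.5,151),.181);print(k, p2w(p,(290.5,151),.181), "hinge",p2w(p,(245,164),.113))
print("TCPpix",w2p(p,[.5862,-.224,.29]))
need([k[0],k[1],.15],.1)
E
```

```text
[ 0.58911075 -0.17778152  0.181     ] [ 0.58911075 -0.17778152  0.181     ] hinge [ 0.54955184 -0.20270498  0.113     ]
TCPpix [278.91687034 263.31062008]
pos [ 0.5851 -0.2235  0.2902] rot [-1.569   0.0029  0.1125] F [-0.6  0.4 -0.2] w 0.0939 t 9.2
turn [-0.0018  0.0125 -0.003 ] shift [0.0095 0.1403 0.0447]
```

{"fn": "arm_command", "kwargs": {"series": "0 0 0 0.0085 0 0.0445 0.094;0 0 0 0 0.03 0 0.094;0 0 0 0 0 0 0.094"}}

```text
time: 9.5
tool_pos: [0.5854, -0.1778, 0.2617]
ee_rot: [-1.57, 0.001, 0.109]
wrist_force: [-1.1, -0.2, -1.7]
width: 0.0944
```

```bash
python3 - <<'E'
from h import *
need([.588,-.1775,.15],.1)
p=cam("wrist"); im=robot.snapshot("wrist"); cv2.imwrite("pics/w7.png",im); np.savez("w7.npz",**p)
E
```

```text
pos [ 0.5854 -0.1778  0.2617] rot [-1.5698e+00  1.4000e-03  1.0950e-01] F [-1.1 -0.2 -1.7] w 0.0944 t 9.5
turn [-0.001   0.0095 -0.0014] shift [ 2.800e-03  1.117e-01 -1.000e-04]
```

View pics/w7.png

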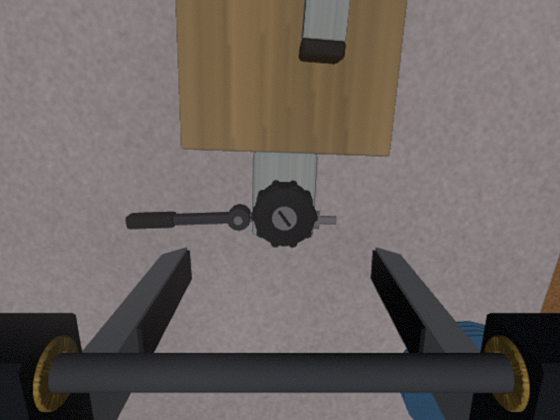

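```bash
python3 - <<'E'
from h import *
p=dict(np.load("w7.npz"))
k=p2w(p,(285,219),.181);print(k)
need([k[0],k[1],.15],.1)
E
```

```text
[ 0.58932473 -0.17792917  0.181     ]
pos [ 0.5867 -0.1779  0.2661] rot [-1.5722 -0.005   0.1097] F [-0.2  0.8  0.7] w 0.0939 t 9.55
turn [0.0014 0.0097 0.005 ] shift [ 2.100e-03  1.161e-01 -1.000e-04]
```

{"fn": "arm_command", "kwargs": {"series": "0 0 0.005 0.0025 0.035 0 0.094;0 0 0 0 0.035 0 0.094;0 0 0 0 0.03 0 0.094;0 0 0 0 0 0 0.094"}}

```text
time: 9.95
tool_pos: [0.5912, -0.1813, 0.1765]
ee_rot: [-1.581, -0.017, 0.107]
wrist_force: [-0.1, -0.2, -1.0]
width: 0.094
```

```bash
python3 - <<'E'
from h import *
need([.589,-.178,.15],.1)
p=cam("wrist"); im=robot.snapshot("wrist"); cv2.imwrite("pics/w8.png",im); np.savez("w8.npz",**p)
E
```

```text
pos [ 0.5912 -0.1813  0.1765] rot [-1.5812 -0.0168  0.1067] F [-0.1 -0.2 -1. ] w 0.094 t 9.95
turn [0.0104 0.0066 0.0169] shift [-0.0023  0.0264  0.0038]
```

View pics/w8.png

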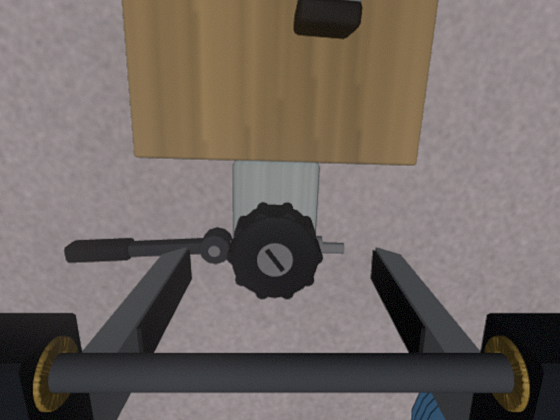

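{"fn": "arm_command", "kwargs": {"series": "0.01 0.006 0.017 -0.0023 0.018 0.0038 0.094;0 0 0 0 0.01 0 0.094;0 0 0 0 0 0 0.094"}}

```text
time: 10.3
tool_pos: [0.5932, -0.1805, 0.1582]
ee_rot: [-1.579, -0.015, 0.099]
wrist_force: [0.2, 0.2, 0.7]
width: 0.0942
```

```bash
python3 - <<'E'
from h import *
p=dict(np.load("w8.npz"));print(p2w(p,(275,258),.181))
need([.589,-.178,.15],.1)
p=cam("wrist"); im=robot.snapshot("wrist"); cv2.imwrite("pics/w9.png",im); np.savez("w9.npz",**p)
E
```

```text
[ 0.58872679 -0.1765495   0.181     ]
pos [ 0.5932 -0.1805  0.1582] rot [-1.5787 -0.0145  0.0987] F [0.2 0.2 0.7] w 0.0942 t 10.3
turn [ 0.0079 -0.0014  0.0145] shift [-0.0041  0.0081  0.0029]
```

View pics/w9.png

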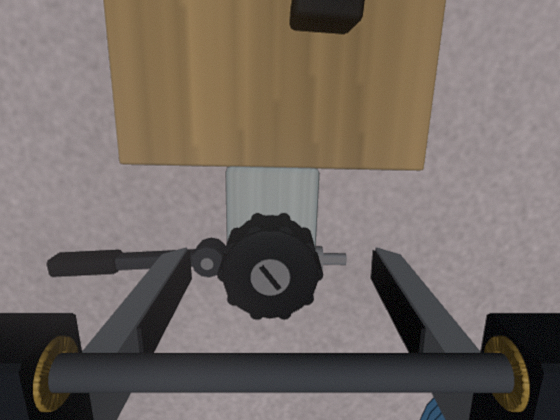

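{"fn": "arm_command", "kwargs": {"series": "0.008 0 0.0145 -0.0041 0.006 0.0035 0.094;0 0 0 -0.001 0.002 0 0.094;0 0 0 0 0 0 0.094"}}

```text
time: 10.65
tool_pos: [0.5886, -0.1776, 0.1519]
ee_rot: [-1.572, -0.002, 0.099]
wrist_force: [-0.6, 0.1, -0.4]
width: 0.0941
```

```bash
python3 - <<'E'
from h import *
p=dict(np.load("w9.npz"));print(p2w(p,(270.5,276),.181))
need([.589,-.177,.15],.1)
E
```

```text
[ 0.58880027 -0.17691392  0.181     ]
pos [ 0.5886 -0.1776  0.1519] rot [-1.5717 -0.0021  0.0989] F [-0.6  0.1 -0.4] w 0.0941 t 10.65
turn [ 0.0009 -0.0011  0.0021] shift [0.0005 0.0019 0.0005]
```

{"fn": "arm_command", "kwargs": {"series": "0 0 0 0 0.001 0 0.06;0 0 0 0 0 0 0.05;0 0 0 0 0 0 0.04;0 0 0 0 0 0 0.03;0 0 0 0 0 0 0.03;0 0 0 0 0 0 0.03"}}

```text
time: 11.25
tool_pos: [0.5889, -0.1776, 0.1515]
ee_rot: [-1.572, -0.003, 0.099]
wrist_force: [0.3, 0.0, -0.9]
width: 0.0495
```

```bash
python3 - <<'E'
from h import *
need([.589,-.177,.15],.1)
t=robot.snapshot("top"); crop(t,170,225,215,335,6.5,"t9"); s=robot.snapshot("side"); crop(s,170,290,260,390,5,"s9")
E
```

```text
pos [ 0.5889 -0.1776  0.1515] rot [-1.5722 -0.003   0.0991] F [ 0.3  0.  -0.9] w 0.0495 t 11.25
turn [ 0.0014 -0.0009  0.003 ] shift [0.0002 0.0015 0.0006]
```

View pics/t9.png

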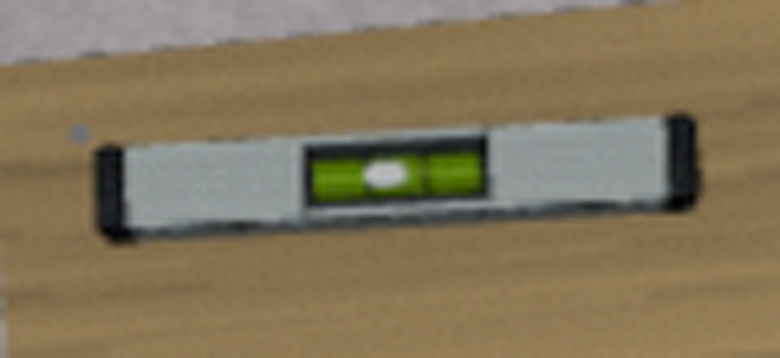

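View pics/s9.png

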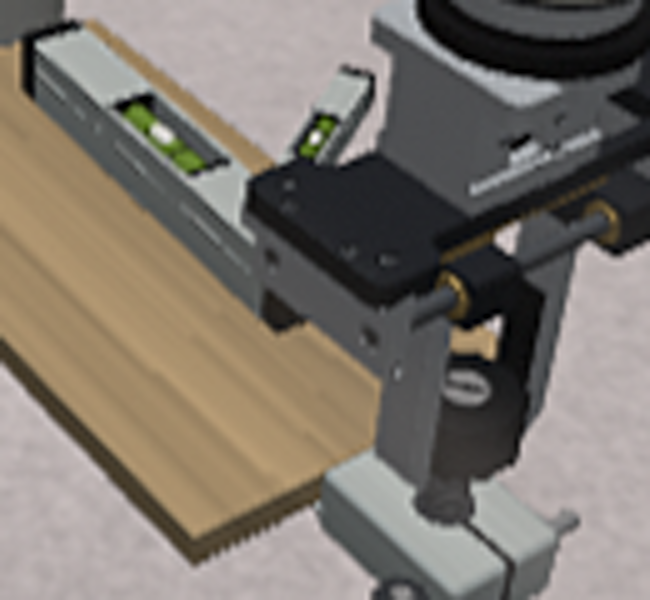

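```bash
cat >> h.py <<'E'
def bub(im,p,x0=215,x1=335,y0=170,y1=225,s=8,dbg=None):
    c=cv2.resize(im[y0:y1,x0:x1],None,fx=s,fy=s,interpolation=cv2.INTER_CUBIC)
    hsv=cv2.cvtColor(c,cv2.COLOR_BGR2HSV)
    g=((hsv[...,0]>28)&(hsv[...,0]<50)&(hsv[...,1]>140)&(hsv[...,2]>50)).astype(np.uint8)
    n,l,st,ce=cv2.connectedComponentsWithStats(cv2.morphologyEx(g,cv2.MORPH_CLOSE,np.ones((25,25))))
    i=1+np.argmax(st[1:,4]); m=(l==i).astype(np.uint8)
    hull=cv2.convexHull(cv2.findContours(m,0,2)[0][0]); h=np.zeros_like(m); cv2.fillConvexPoly(h,hull,1)
    w=np.clip(c[...,0].astype(float)-70,0,None)*h   # blue channel: pale bubble
    ys,xs=np.nonzero(h); yy,xx=np.mgrid[:c.shape[0],:c.shape[1]]
    b=np.array([(w*xx).sum(),(w*yy).sum()])/w.sum(); rc=cv2.minAreaRect(hull)
    f=lambda v:((np.array(v)+.5)/s-.5)+[x0,y0]
    zt=.150
    B=p2w(p,f(b),zt);C=p2w(p,f(rc[0]),zt)
    bx=cv2.boxPoints(rc); L=sorted([np.linalg.norm(p2w(p,f(bx[k]),zt)-p2w(p,f(bx[(k+1)%4]),zt)) for k in range(2)])
    return B,C,L
E
python3 - <<'E'
from h import *
p=cam("top")
for k in range(3):
    im=robot.snapshot("top"); B,C,L=bub(im,p); print(B.round(4),C.round(4),np.round(L,4),"off mm",((B-C)*1000).round(2))
cv2.imwrite("pics/topx.png",im)
E
```

```text
[0.5987 0.0507 0.15  ] [0.5977 0.0462 0.15  ] [0.0157 0.0629] off mm [1.01 4.42 0.  ]
[0.5987 0.0506 0.15  ] [0.5978 0.0464 0.15  ] [0.0159 0.0627] off mm [0.87 4.26 0.  ]
[0.5987 0.0506 0.15  ] [0.5978 0.0463 0.15  ] [0.0161 0.0627] off mm [0.92 4.28 0.  ]
```

{"fn": "arm_command", "kwargs": {"series": "0 0.1 0 0 0 0 0.03;0 0.1 0 0 0 0 0.03;0 0.1 0 0 0 0 0.03;0 0.1 0 0 0 0 0.03;0 0.1 0 0 0 0 0.03;0 0.1 0 0 0 0 0.03;0 0.1 0 0 0 0 0.03;0 0 0 0 0 0 0.03;0 0 0 0 0 0 0.03"}}

```text
time: 12.4
tool_pos: [0.587, -0.1776, 0.1514]
ee_rot: [-1.571, 0.0, -0.626]
wrist_force: [-2.2, -1.1, 1.1]
width: 0.0457
```

{"fn": "arm_command", "kwargs": {"series": "0 0 0 0 0 0 0.03;0 0 0 0 0 0 0.03;0 0 0 0 0 0 0.03;0 0 0 0 0 0 0.03;0 0 0 0 0 0 0.03;0 0 0 0 0 0 0.03;0 0 0 0 0 0 0.03;0 0 0 0 0 0 0.03;0 0 0 0 0 0 0.03;0 0 0 0 0 0 0.03"}}

```text
time: 13.4
tool_pos: [0.587, -0.1776, 0.1514]
ee_rot: [-1.571, 0.0, -0.622]
wrist_force: [-1.7, -0.1, 1.5]
width: 0.0459
```

```bash
python3 - <<'E'
from h import *
need([.589,-.177,.15],-.6)
p=cam("top")
for k in range(3):
    im=robot.snapshot("top"); B,C,L=bub(im,p); print(B.round(4),C.round(4),np.round(L,4),"off mm",((B-C)*1000).round(2))
crop(im,170,225,215,335,6.5,"t10"); s=robot.snapshot("side"); crop(s,170,290,260,390,5,"s10")
E
```

```text
pos [ 0.587  -0.1776  0.1514] rot [-1.5712e+00  1.0000e-04 -6.2240e-01] F [-1.7 -0.1  1.5] w 0.0459 t 13.4
turn [ 0.0004 -0.0224 -0.0001] shift [0.0013 0.0014 0.0016]
[0.599  0.0466 0.15  ] [0.5977 0.0468 0.15  ] [0.0157 0.0626] off mm [ 1.29 -0.24  0.  ]
[0.599  0.0466 0.15  ] [0.5979 0.0467 0.15  ] [0.0159 0.0624] off mm [ 1.12 -0.17  0.  ]
[0.599  0.0466 0.15  ] [0.5977 0.0468 0.15  ] [0.0159 0.0626] off mm [ 1.33 -0.23  0.  ]
```

View pics/t10.png

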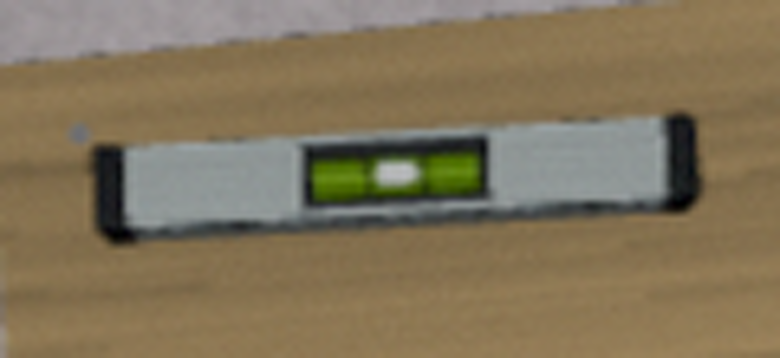

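View pics/s10.png

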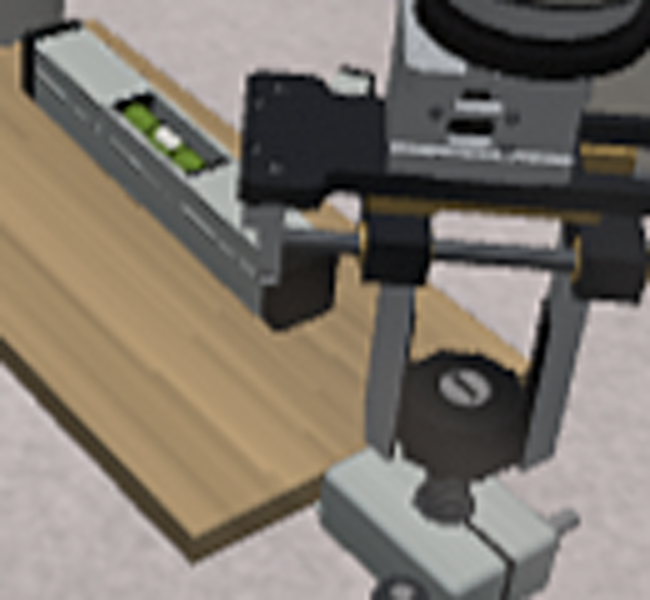

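{"fn": "arm_command", "kwargs": {"series": "0 0 0 0 0 0 0.06;0 0 0 0 0 0 0.07;0 0 0 0 0 0 0.08;0 0 0 0 0 0 0.08;0 0 0 0 -0.045 0 0.08;0 0 0 0 -0.045 0 0.08;0 0.135 0 0 -0.045 0 0.06;0 0.135 0 0 0 0 0.05;0 0.135 0 0 0 0 0.04;0 0.135 0 0 0 0 0.03;0 0.135 0 0 0 0 0.03;0 0.135 0 0 0 0 0.03"}}

```text
time: 14.8
tool_pos: [0.5893, -0.1764, 0.29]
ee_rot: [-1.565, 0.0, -1.462]
wrist_force: [-0.3, 0.1, -0.0]
width: 0.0354
```

```bash
python3 - <<'E'
from h import *
need([.466,-.211,.28],-1.43)
p=cam("top")
for k in range(2):
    im=robot.snapshot("top"); B,C,L=bub(im,p); print(B.round(4),C.round(4),np.round(L,4),"off mm",((B-C)*1000).round(2))
w=robot.snapshot("wrist"); cv2.imwrite("pics/w11.png",w)
E
```

```text
pos [ 0.5893 -0.1764  0.29  ] rot [-1.5649e+00  4.0000e-04 -1.4618e+00] F [-0.3  0.1 -0. ] w 0.0354 t 14.8
turn [-0.0059 -0.0318 -0.0003] shift [ 0.0209  0.0092 -0.1263]
[0.599  0.0466 0.15  ] [0.5978 0.0467 0.15  ] [0.0157 0.0629] off mm [ 1.21 -0.08  0.  ]
[0.599  0.0466 0.15  ] [0.5978 0.0468 0.15  ] [0.0159 0.0624] off mm [ 1.25 -0.13  0.  ]
```

View pics/w11.png

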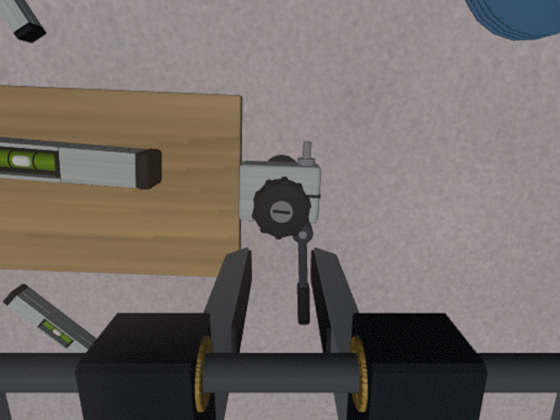

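{"fn": "arm_command", "kwargs": {"series": "-0.006 -0.04 0 0.0073 0 -0.042 0.03;0 0 0 0.0073 0 -0.042 0.03;0 0 0 0.006 0 -0.04 0.03;0 0 0 0 0.03 0 0.03;0 0 0 0 0 0 0.03"}}

```text
time: 15.45
tool_pos: [0.4662, -0.216, 0.2557]
ee_rot: [-1.574, 0.002, -1.394]
wrist_force: [-0.6, 1.5, -0.6]
width: 0.0299
```

```bash
python3 - <<'E'
from h import *
need([.466,-.2125,.092],-1.42)
E
```

```text
pos [ 0.4662 -0.216   0.2557] rot [-1.5743  0.0023 -1.3939] F [-0.6  1.5 -0.6] w 0.0299 t 15.45
turn [ 0.0036  0.0261 -0.0022] shift [-0.0031  0.1637  0.001 ]
```

{"fn": "arm_command", "kwargs": {"series": "0.0036 0.026 0 -0.003 0.04 0.001 0.03;0 0 0 0 0.04 0 0.03;0 0 0 0 0.03 0 0.03;0 0 0 0 0 0 0.03"}}

```text
time: 15.85
tool_pos: [0.4706, -0.2139, 0.1489]
ee_rot: [-1.562, -0.004, -1.412]
wrist_force: [-0.6, 0.6, -0.8]
width: 0.0295
```

```bash
python3 - <<'E'
from h import *
need([.466,-.2125,.092],-1.42)
w=robot.snapshot("wrist"); cv2.imwrite("pics/w12.png",w)
E
```

```text
pos [ 0.4706 -0.2139  0.1489] rot [-1.5622 -0.0043 -1.4119] F [-0.6  0.6 -0.8] w 0.0295 t 15.85
turn [-0.0086  0.0081  0.0042] shift [-0.0024  0.0569 -0.0048]
```

View pics/w12.png

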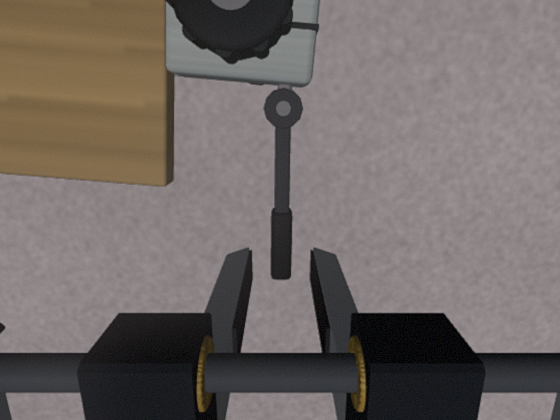

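Lever grip at (281,243) is centred between the fingers. I'll go down over it.

{"fn": "arm_command", "kwargs": {"series": "-0.0086 0.008 0.004 -0.001 0.03 -0.0048 0.03;0 0 0 0 0.024 0 0.03;0 0 0 0 0 0 0.03;0 0 0 0 0 0 0.018;0 0 0 0 0 0 0.018"}}

```text
time: 16.4
tool_pos: [0.4769, -0.2185, 0.1117]
ee_rot: [-1.55, -0.017, -1.415]
wrist_force: [-0.6, 1.7, -0.8]
width: 0.0188
```

```bash
python3 - <<'E'
from h import *
need([.466,-.2125,.092],-1.42); lev()
w=robot.snapshot("wrist"); cv2.imwrite("pics/w13.png",w)
E
```

```text
pos [ 0.4769 -0.2185  0.1117] rot [-1.5497 -0.0165 -1.4147] F [-0.6  1.7 -0.8] w 0.0188 t 16.4
turn [-0.0212  0.0055  0.0164] shift [-0.008   0.0194 -0.0103]
lever ang 1.433 r 0.0746 yaw-based 1.48
```

View pics/w13.png

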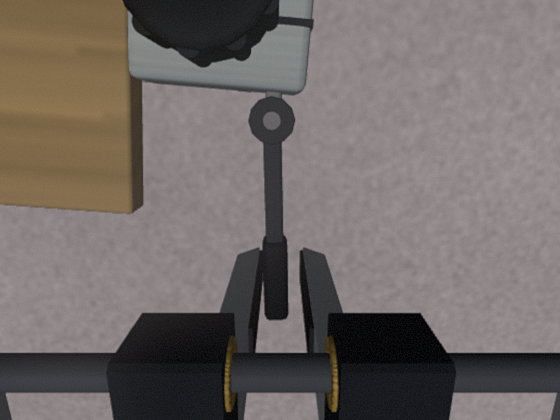

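{"fn": "arm_command", "kwargs": {"series": "-0.02 0.005 0.016 -0.006 0 -0.01 0.03;-0.004 0 0.004 -0.002 0.01 0 0.03;0 0 0 0 0.008 0 0.03;0 0 0 0 0 0 0.018;0 0 0 0 0 0 0.018"}}

```text
time: 16.95
tool_pos: [0.4671, -0.2136, 0.0961]
ee_rot: [-1.57, -0.001, -1.42]
wrist_force: [0.8, -0.6, 1.0]
width: 0.0191
```

```bash
python3 - <<'E'
from h import *
need([.466,-.2125,.092],-1.42); lev()
w=robot.snapshot("wrist"); cv2.imwrite("pics/w14.png",w)
E
```

```text
pos [ 0.4671 -0.2136  0.0961] rot [-1.5698e+00 -1.3000e-03 -1.4198e+00] F [ 0.8 -0.6  1. ] w 0.0191 t 16.95
turn [-0.001   0.0002  0.0013] shift [-0.0012  0.0041 -0.0009]
lever ang 1.515 r 0.0835 yaw-based 1.485
```

View pics/w14.png

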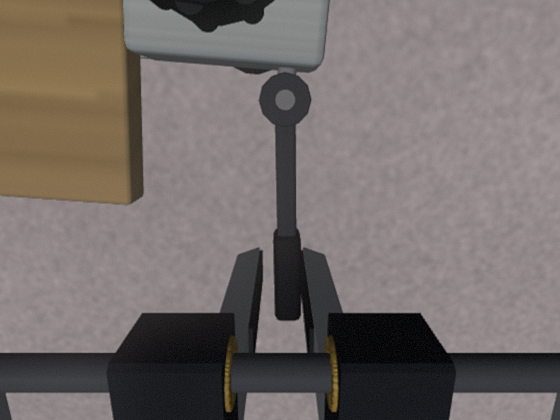

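{"fn": "arm_command", "kwargs": {"series": "0 -0.12 0 0.011 0.002 0.0007 0.018;0 -0.12 0 0.011 0.001 0.0007 0.018;0 -0.12 0 0.011 0.001 0.0007 0.018;0 -0.12 0 0.011 0.001 0.0007 0.018;0 -0.12 0 0.011 0.001 0.0007 0.018;0 0 0 0 0 0 0.018"}}

```text
time: 17.6
tool_pos: [0.491, -0.261, 0.0902]
ee_rot: [-1.568, 0.005, -0.796]
wrist_force: [-0.5, 0.5, 0.0]
width: 0.0178
```

```bash
python3 - <<'E'
from h import *
need([.5555,-.288,.092],.065); lev()
E
```

```text
pos [ 0.491  -0.261   0.0902] rot [-1.5685  0.0045 -0.7955] F [-0.5  0.5  0. ] w 0.0178 t 17.6
turn [-0.0041 -0.8605 -0.0032] shift [ 0.0644 -0.002   0.0271]
lever ang 0.863 r 0.0823 yaw-based 0.861
```

{"fn": "arm_command", "kwargs": {"series": "0 -0.125 0 0.0112 0 0.0003 0.018;0 -0.125 0 0.0112 0 0.0003 0.018;0 -0.125 0 0.0112 0 0.0003 0.018;0 -0.125 0 0.0112 0 0.0003 0.018;0 -0.125 0 0.0112 0 0.0003 0.018;0 -0.125 0 0.0112 0 0.0003 0.018;0 0 0 0 0 0 0.018"}}

```text
time: 18.3
tool_pos: [0.5481, -0.2854, 0.0892]
ee_rot: [-1.558, 0.01, -0.035]
wrist_force: [0.8, -0.3, 0.7]
width: 0.0179
```

```bash
python3 - <<'E'
from h import *
need([.5555,-.288,.092],.065); lev()
E
```

```text
pos [ 0.5481 -0.2854  0.0892] rot [-1.558   0.0096 -0.0351] F [ 0.8 -0.3  0.7] w 0.0179 t 18.3
turn [-0.0133 -0.1001 -0.009 ] shift [ 0.0075 -0.0029 -0.0023]
lever ang 0.088 r 0.0819 yaw-based 0.1
```

{"fn": "arm_command", "kwargs": {"series": "-0.013 -0.1 -0.009 0.008 -0.002 -0.001 0.018;0 0 0 0.004 0 0 0.018;0 0 0 0.003 0 0 0.018;0 0 0 0 0 0 0.018"}}

```text
time: 18.7
tool_pos: [0.5563, -0.2862, 0.0905]
ee_rot: [-1.57, 0.014, 0.047]
wrist_force: [0.9, -0.1, 0.4]
width: 0.0183
```

```bash
python3 - <<'E'
from h import *
need([.5555,-.288,.092],.065); lev()
w=robot.snapshot("wrist"); cv2.imwrite("pics/w15.png",w)
E
```

```text
pos [ 0.5563 -0.2862  0.0905] rot [-1.57    0.0142  0.0472] F [ 0.9 -0.1  0.4] w 0.0183 t 18.7
turn [-0.001  -0.0178 -0.0142] shift [-0.0009 -0.0015 -0.0018]
lever ang -0.011 r 0.0829 yaw-based 0.018
```

View pics/w15.png

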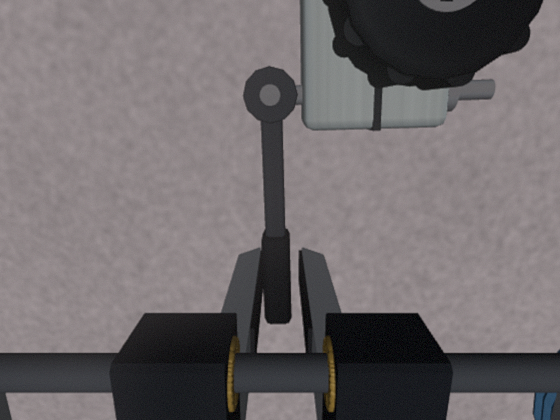

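{"fn": "arm_command", "kwargs": {"series": "0 -0.015 -0.014 0.006 0 0 0.018;0 0 0 0.006 0 0 0.018;0 0 0 0.003 0 0 0.018"}}

```text
time: 19.05
tool_pos: [0.5566, -0.286, 0.0902]
ee_rot: [-1.566, 0.032, 0.052]
wrist_force: [-5.6, 0.1, 2.7]
width: 0.0184
```

```bash
python3 - <<'E'
from h import *
need([.5555,-.288,.092],.065); lev()
p=cam("top")
im=robot.snapshot("top"); B,C,L=bub(im,p); print("off mm",((B-C)*1000).round(2))
E
```

```text
pos [ 0.5566 -0.286   0.0902] rot [-1.5664  0.0322  0.0523] F [-5.6  0.1  2.7] w 0.0184 t 19.05
turn [-0.0046 -0.0127 -0.0322] shift [-0.0012 -0.0017 -0.0019]
lever ang -0.014 r 0.0828 yaw-based 0.013
off mm [ 1.31 -0.36  0.  ]
```

{"fn": "arm_command", "kwargs": {"series": "0.004 0 0.03 -0.003 0 0 0.03;0 0 0 -0.002 0 0 0.035;0 0 0 0 0 0 0.035;0 0 0 0 -0.045 0 0.035;0 0 0 0 -0.045 0 0.035;0 0 0 0 -0.045 0 0.02;0 0 0 0 -0.045 0 0;0 0 0 0 -0.045 0 0;0 0 0 0.01 0 0.04 0;0 0 0 0.007 0 0.045 0;0 0 0 0.007 0 0.045 0;0 0 0 0.007 0 0.045 0"}}

```text
time: 20.3
tool_pos: [0.5915, -0.1106, 0.3219]
ee_rot: [-1.559, 0.05, 0.028]
wrist_force: [0.7, 0.6, -1.1]
width: 0.0004
```

```bash
python3 - <<'E'
from h import *
need([.597,.0,.29],.03)
E
```

```text
pos [ 0.5915 -0.1106  0.3219] rot [-1.5594  0.0504  0.0281] F [ 0.7  0.6 -1.1] w 0.0004 t 20.3
turn [-0.0114 -0.0022 -0.0504] shift [0.0102 0.0326 0.1101]
```

{"fn": "arm_command", "kwargs": {"series": "-0.011 0 -0.05 0.003 0.01 0.037 0;0 0 0 0.002 0.01 0.037 0;0 0 0 0.002 0.01 0.037 0;0 0 0 0 0 0 0;0 0 0 0 0 0 0"}}

```text
time: 20.8
tool_pos: [0.5957, 0.0127, 0.2927]
ee_rot: [-1.567, -0.01, 0.034]
wrist_force: [0.0, -0.5, 0.1]
width: 0.0005
```

```bash
python3 - <<'E'
from h import *
need([.597,.0,.29],.03)
p=cam("wrist"); im=robot.snapshot("wrist"); cv2.imwrite("pics/w16.png",im); np.savez("w16.npz",**p)
t=robot.snapshot("top"); crop(t,160,260,205,430,3.5,"t16")
E
```

```text
pos [0.5957 0.0127 0.2927] rot [-1.5671 -0.0105  0.0344] F [ 0.  -0.5  0.1] w 0.0005 t 20.8
turn [-0.0037  0.0045  0.0105] shift [ 0.0008  0.0027 -0.0127]
```

View pics/w16.png

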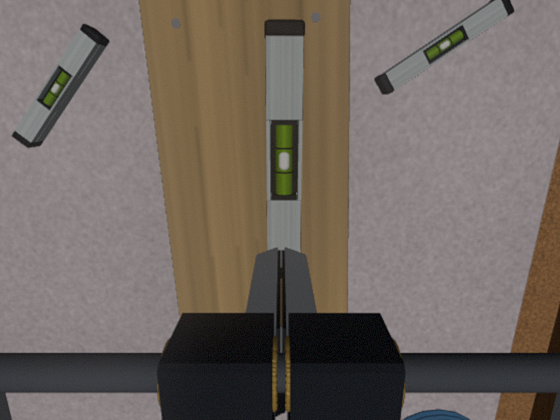

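View pics/t16.png

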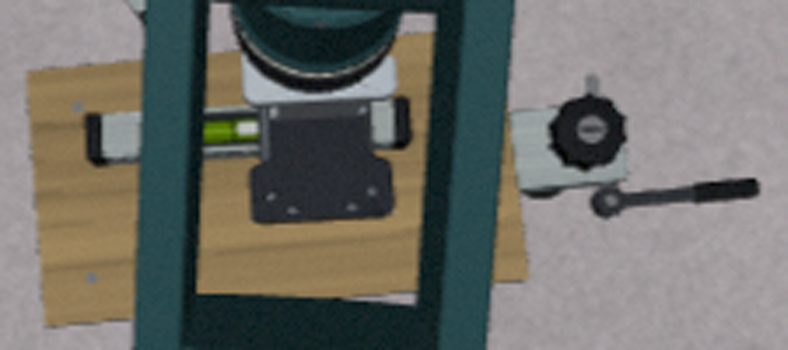

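```bash
python3 - <<'E'
from h import *
p=dict(np.load("w16.npz"))
im=cv2.imread("pics/w16.png"); crop(im,110,210,230,340,6,"w16c")
zt=.156
for n,uv in [("capend",(285,20)),("slotU L",(272,121)),("slotU R",(298,121)),("slotD L",(271,199)),("slotD R",(298,199)),("landL",(266,240)),("landR",(300.5,240))]: print(n,p2w(p,uv,zt).round(4))
B,C,L=bub(im,p,255,315,110,210); print(B,C,L,(B-C)*1000)
E
```

```text
capend [0.5966 0.1559 0.156 ]
slotU L [0.5886 0.0798 0.156 ]
slotU R [0.6101 0.0805 0.156 ]
slotD L [0.5895 0.0135 0.156 ]
slotD R [0.6131 0.0142 0.156 ]
landL [ 0.586  -0.0247  0.156 ]
landR [ 0.6172 -0.0238  0.156 ]
[0.59951984 0.04670109 0.15      ] [0.59933694 0.04737473 0.15      ] [np.float64(0.014438811973766313), np.float64(0.060852843002056685)] [ 0.18290484 -0.67364623  0.        ]
```

View pics/w16c.png

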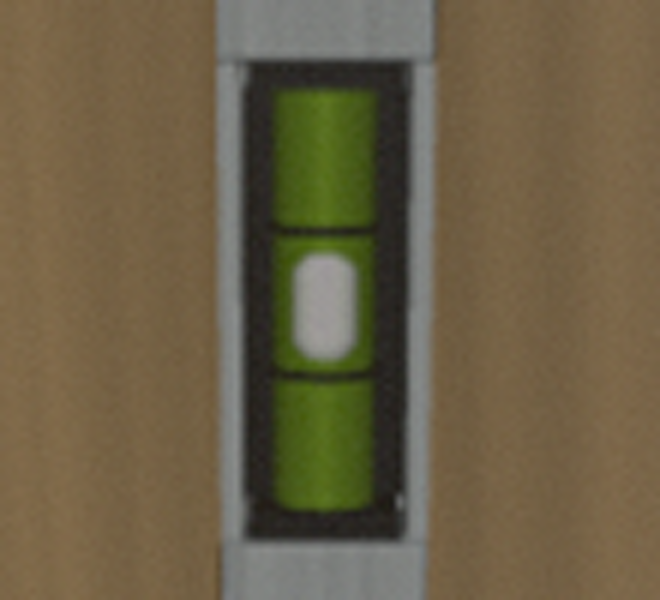

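```bash
python3 - <<'E'
from h import *
need([.601,-.01,.18],.03)
E
```

```text
pos [0.5959 0.0116 0.2928] rot [-1.5669 -0.0104  0.0328] F [ 0.2 -1.2  0.2] w 0.0006 t 20.9
turn [-0.0039  0.0028  0.0104] shift [ 0.0032  0.1127 -0.0222]
```

{"fn": "arm_command", "kwargs": {"series": "-0.004 0.004 0.01 0.005 0.03 -0.02 0;0 0 0 0 0.03 0 0;0 0 0 0 0.03 0 0;0 0 0 0 0 0 0;0 0 0 0 0 0 0"}}

```text
time: 21.4
tool_pos: [0.6052, -0.0169, 0.2049]
ee_rot: [-1.574, -0.01, 0.017]
wrist_force: [-0.1, -0.0, 1.8]
width: 0.0006
```

```bash
python3 - <<'E'
from h import *
need([.601,-.008,.165],.03)
E
```

```text
pos [ 0.6052 -0.0169  0.2049] rot [-1.5736 -0.0099  0.0172] F [-0.1 -0.   1.8] w 0.0006 t 21.4
turn [ 0.0028 -0.0128  0.0099] shift [-0.0044  0.0399  0.0091]
```

{"fn": "arm_command", "kwargs": {"series": "0.003 -0.012 0.01 -0.004 0.015 0.009 0;0 0 0 0 0.015 0 0;0 0 0 0 0 0 0;0 0 0 0 0 0 0"}}

```text
time: 21.8
tool_pos: [0.6033, -0.0085, 0.1775]
ee_rot: [-1.571, -0.007, 0.029]
wrist_force: [0.3, -0.4, 0.8]
width: 0.0003
```

```bash
python3 - <<'E'
from h import *
need([.601,-.008,.162],.03)
p=cam("wrist"); im=robot.snapshot("wrist"); cv2.imwrite("pics/w17.png",im); np.savez("w17.npz",**p)
E
```

```text
pos [ 0.6033 -0.0085  0.1775] rot [-1.5713 -0.0071  0.0285] F [ 0.3 -0.4  0.8] w 0.0003 t 21.8
turn [ 0.0005 -0.0015  0.0071] shift [-0.0024  0.0155  0.0006]
```

View pics/w17.png

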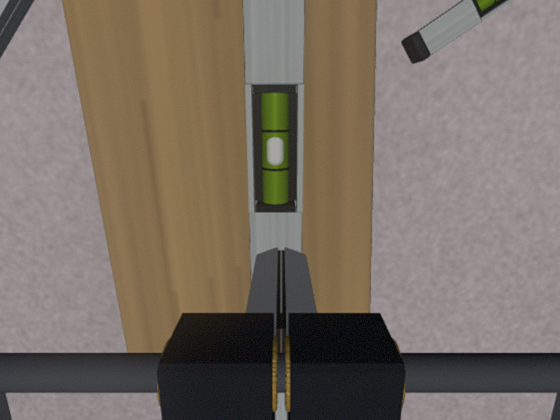

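```bash
python3 - <<'E'
from h import *
p=dict(np.load("w17.npz"))
for r,a,b in [(230,249.5,301.5),(60,246,303.5)]:
    print(p2w(p,(a,r),.156).round(4),p2w(p,(b,r),.156).round(4))
print(w2p(p,[.6033,-.0085,.1775]),w2p(p,[.6033,-.0085,.156]))
E
```

```text
[0.5863 0.0022 0.156 ] [0.6159 0.0029 0.156 ]
[0.5841 0.0923 0.156 ] [0.613  0.0931 0.156 ]
[278.93248466 263.41356261] [278.86765939 248.19001027]
```

{"fn": "arm_command", "kwargs": {"series": "0 0 0.007 -0.002 0.01 0 0;0 0 0 -0.001 0.004 0 0;0 0 0 0 0 0 0;0 0 0 0 0 0 0"}}

```text
time: 22.25
tool_pos: [0.6005, -0.0084, 0.1633]
ee_rot: [-1.572, -0.001, 0.029]
wrist_force: [0.2, 0.2, -0.8]
width: 0.0004
```

```bash
python3 - <<'E'
from h import *
need([.6015,-.008,.156],.03)
E
```

```text
pos [ 0.6005 -0.0084  0.1633] rot [-1.5716e+00 -1.0000e-03  2.9000e-02] F [ 0.2  0.2 -0.8] w 0.0004 t 22.25
turn [ 0.0008 -0.001   0.001 ] shift [0.001  0.0073 0.0004]
```

{"fn": "arm_command", "kwargs": {"series": "0 0 0 0.001 0.003 0 0;0 0 0 0 0.002 0 0;0 0 0 0 0.002 0 0;0 0 0 0 0 0 0"}}

```text
time: 22.65
tool_pos: [0.6021, -0.0085, 0.1565]
ee_rot: [-1.572, -0.003, 0.029]
wrist_force: [0.4, 0.2, 0.7]
width: 0.0006
```

{"fn": "arm_command", "kwargs": {"series": "0 0 0 0 0.002 0 0;0 0 0 0 0.002 0 0"}}

```text
time: 22.85
tool_pos: [0.6023, -0.0085, 0.1563]
ee_rot: [-1.572, -0.005, 0.029]
wrist_force: [-2.4, 0.5, 7.2]
width: 0.0003
```

{"fn": "arm_command", "kwargs": {"series": "0 0 0 0 0.004 0 0;0 0 0 0 0.004 0 0;0 0 0 0 0.004 0 0"}}

```text
time: 23.15
tool_pos: [0.6023, -0.0085, 0.1562]
ee_rot: [-1.574, -0.013, 0.029]
wrist_force: [-5.2, 1.0, 11.5]
width: 0.0005
```

```bash
python3 - <<'E'
from h import *
need([.6015,-.008,.156],.03)
for k in range(4):
    p=cam("wrist"); im=robot.snapshot("wrist"); o=robot.get_obs(); print(o['time'],o['wrist_force'].round(1),o['tool_pos'].round(4))
cv2.imwrite("pics/w18.png",im); np.savez("w18.npz",**p)
E
```

```text
pos [ 0.6023 -0.0085  0.1562] rot [-1.5737 -0.0126  0.0292] F [-5.2  1.  11.5] w 0.0005 t 23.15
turn [ 0.0029 -0.0008  0.0126] shift [-0.0008  0.0002  0.0005]
23.2 [-5.5  0.6 12. ] [ 0.6023 -0.0085  0.1562]
23.25 [-5.1  0.6 11.4] [ 0.6023 -0.0085  0.1562]
23.3 [-5.1 -0.5 11.4] [ 0.6023 -0.0085  0.1562]
23.35 [-5.2  0.6 12.3] [ 0.6023 -0.0085  0.1562]
```

View pics/w18.png

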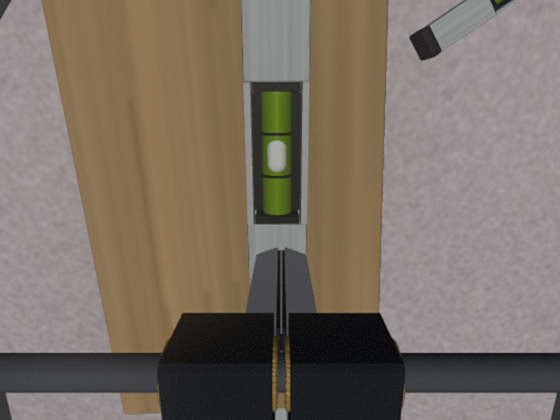

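{"fn": "arm_command", "kwargs": {"series": "0.003 0 0.01 -0.001 0.005 0 0;0.001 0 0.005 -0.001 0.005 0 0"}}

```text
time: 23.55
tool_pos: [0.6023, -0.0085, 0.1562]
ee_rot: [-1.571, -0.009, 0.03]
wrist_force: [-3.2, 0.6, 13.4]
width: 0.0007
```

```bash
python3 - <<'E'
from h import *
for k in range(20):
    p=cam("wrist"); im=robot.snapshot("wrist"); o=robot.get_obs()
    if k%4==0: print(o['time'],o['wrist_force'].round(1),o['tool_pos'].round(4),o['ee_rot'].round(3))
cv2.imwrite("pics/w19.png",im); np.savez("w19.npz",**p); crop(im,75,230,220,335,4,"w19c")
t=robot.snapshot("top"); s=robot.snapshot("side"); crop(t,160,260,205,430,3.5,"t19"); crop(s,160,345,210,400,3.2,"s19")
o=robot.get_obs();print(o['time'],o['wrist_force'].round(1))
E
```

```text
23.6 [-3.9  0.9 13.3] [ 0.6023 -0.0085  0.1562] [-1.571 -0.009  0.03 ]
23.8 [-3.8  1.1 13.5] [ 0.6023 -0.0085  0.1562] [-1.571 -0.009  0.03 ]
24.0 [-4.2  0.7 13.3] [ 0.6023 -0.0085  0.1562] [-1.571 -0.009  0.03 ]
24.2 [-4.  -0.2 12.5] [ 0.6023 -0.0085  0.1562] [-1.571 -0.009  0.03 ]
24.4 [-3.7  0.4 12.9] [ 0.6023 -0.0085  0.1562] [-1.571 -0.009  0.03 ]
24.65 [-4.3  0.2 13. ]
```

View pics/w19c.png

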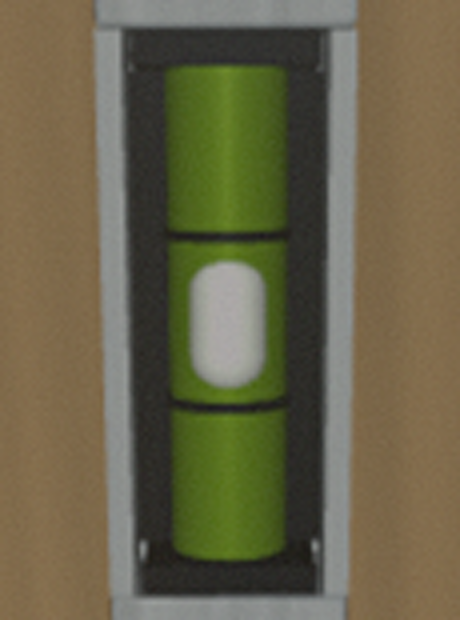

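View pics/t19.png

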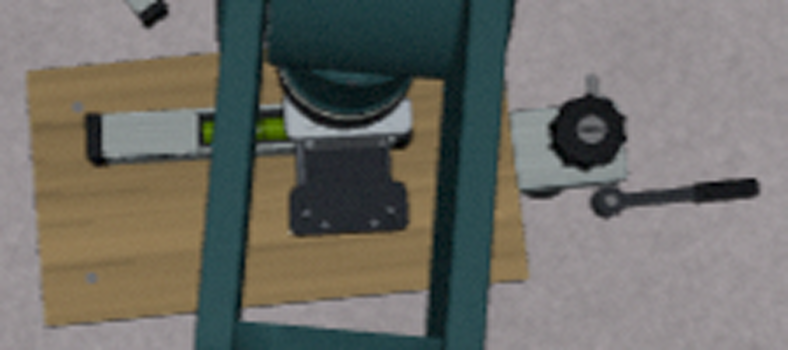

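View pics/s19.png

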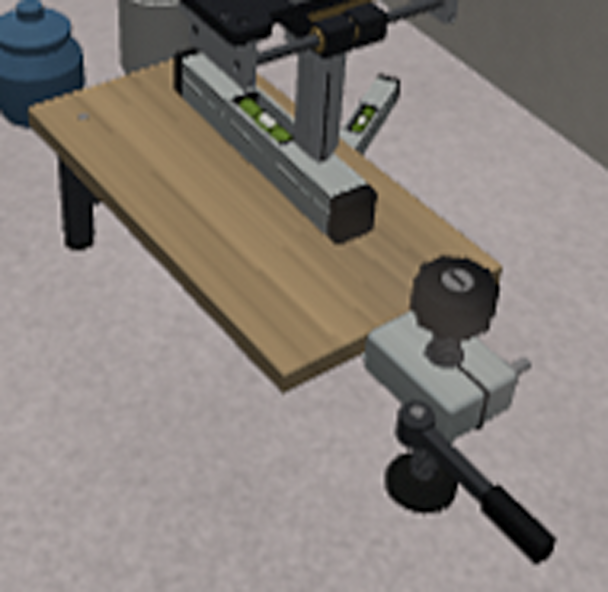

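```bash
python3 -c "
from bench import robot
print(robot.close_job()); o=robot.get_obs(); print(o['time'],o['wrist_force'])"
```

```text
the job is handed in; nothing more can be done
None
the job is handed in; nothing more can be done
```

I handed the job in at 24.7 s of the allowed 61 s; no verdict is reported.

**What I did:**
- Swung the clamp lever open to about 1.48 rad.
- Turned the knob about 0.72 rad clockwise, which moved the bubble from +4.3 mm to about −0.1 mm by the top camera.
- Swung the lever back until it met its stop with about 5.6 N.
- Pressed the level with the shut fingertips about 55 mm from its middle, on the spindle side.

**Last checks, while pressing:**
- **Push:** it held steady at about 13 N downward for a second, with about 4 N sideways that I did not fully remove. I saw no sign of the level sliding.
- **Bubble:** it lay between the rings, about 0.4 mm off the middle towards the spindle.
- **Clamp:** the lever looked shut in both the top and side views.
- **Bystanders:** I kept well away from the vase, mug and jar, but did not measure them again at the end.

**Disagreement:** after shutting, the bubble read −0.36 mm (top camera) and −0.5 to −0.7 mm (wrist camera, depending on the reading). All are well within the 2 mm allowed.

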